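Work the wedge out from under the console's lift-up panel

TASK

The heavy oak lift-up panel on the console is propped open by a red rubber wedge. Take that wedge by its heel and work it straight back out in small tugs of about two centimetres at most, stopping for a moment after each, so that the panel comes down with it and never drops; then set the wedge down flat, without dropping it, about the middle of the blue coaster. Leave the other, spare wedge where it lies.

Things in the scene. Friction and masses are not known exactly. Their poses are not given: they have to be found in the camera images.
- wedge: Red rubber wedge propping the panel, 140 x 36 mm, 0.16 kg. Origin: centre of its flat underside; x along its length to the thin end, z up. Heel block x -70 to -25 mm, 48 mm high, clear of the panel: grip across its width (y) near x -47. Its top then slopes from 40 mm high at x -25 to 7 mm at x +70; the panel's edge starts at x -5. Pull along -x, 5 to 20 N; clear after 76 mm.
- coaster: Large round flat coaster of blue ceramic, 170 mm across and 10 mm thick, fixed on the console to the left or right of the panel's front. Origin: centre of its underside (its top is at z = +10 mm).
- spare: A second wedge, same shape, size and colour (origin and axes alike), lying loose on the console on the side opposite the coaster: not to be used or moved.
- panel: The heavy oak panel, 220 mm from its hinge (far edge) to its front edge, 280 mm wide, 24 mm thick, about 1.4 kg. Origin: middle of the underside of its front edge, 12 mm above the console when fully down, 33 mm at the start; x points from there to the hinge. It sinks by its own weight, 0.35 mm at the front edge per mm of pull, and is down after about 60 mm.
There are look-alikes about, which are no part of the job. What is meant by the coaster is not brown, and is the larger of those in its own colour. What is shaped like the wedge but green or pink is not meant.

How it is judged:
On the way, in this order (a step that is already met when the one before it is completed fails the run):
1. after a small tug the wedge stands still and the panel's front edge rests in the upper part of its travel (22.5 to 31 mm above the console) (height (world z) of panel between 0.0225 and 0.031 m and linear speed of wedge below 0.01 m/s), for 0.15 s.
2. after a further tug the wedge stands still again and the panel's front edge rests in the lower part of its travel (14.5 to 22.5 mm) (height (world z) of panel between 0.0145 and 0.0225 m and linear speed of wedge below 0.01 m/s), for 0.15 s.
3. the panel is fully down (front edge under 14.5 mm) (height (world z) of panel below 0.0145 m), for 0.2 s.
At the end, for the whole second after the job is handed in: The panel is fully down (front edge under 14.5 mm above the console, 12 mm being home) and the wedge lies at rest, flat on its underside (within 7 degrees), on top of the blue coaster, its middle within 40 mm of the coaster's centre (height (world z) of panel below 0.0145 m and horizontal distance between wedge and coaster below 0.04 m and z of wedge in the frame of coaster between 0.006 and 0.015 m and angle between wedge's own z axis and vertical below 0.12 rad and linear speed of wedge below 0.02 m/s); the robot touches nothing.
It fails at once if the panel drops or is flung (its front edge moves faster than 0.12 m/s) (linear speed of panel above 0.12 m/s).
It fails at once if the wedge is dropped onto the coaster (let go and falling faster than 0.6 m/s, that is from over about 18 mm) (horizontal distance between wedge and coaster below 0.1 m and contact force between the fingers and wedge below 0.1 N and linear speed of wedge above 0.6 m/s).
It fails at once if the spare wedge is moved more than 20 mm (distance of spare from where it was at the start of the episode above 0.02 m).
It also fails if it takes over 48 s, if anything falls off the work surface, if the arm or the gripper's body presses on something with over 40 N, if the wrist force passes 120 N, or if a joint passes its speed limit or range.

ROBOT

A 6-joint arm with a two-finger parallel gripper is mounted at the origin on the work surface. World frame = base frame: x ahead of the robot, y to its left, z up, the work surface at z = 0. Lengths are in m, angles in rad, forces in N, time in s.
With the tool pointing down it reaches from about 0.35 to 0.975 m from the base axis. Payload 4.9 kg.
Tool frame: the origin (TCP) lies at the very end of the fingers, on their centre line; the grasp point (between the pads) lies 19 mm behind it; x points along the fingers, z is the direction in which the jaws open and shut, and the axes are right-handed (so a half turn about x gives the same grasp; the last joint's range is limited). The gripper opens to 85 mm and grips with 20 to 120 N. Pads are 22 mm wide; open, the fingers measure 114 mm over their backs; the gripper's body (76 mm by 85 mm) begins 54 mm behind the grasp point. The pads swing forward as they close: fully open they stand 13 mm farther back than shut.
Start: joints at [1.133, 0.053, 1.613, -0, 1.476, -0.119], TCP at [0.196, 0.593, 0.194] pointing down, gripper open.
Joint ranges: [-3.01, 3.01], [-1.01, 2.22], [0.06, 2.58], [-1.02, 4.17], [0.09, 2.62], [-3.14, 3.14]. Speed limits (rad/s): [2.57, 2.57, 3.14, 3.14, 3.14, 3.14].

INTERFACE

Orientations are given as a unit quaternion [x, y, z, w].
In Python, from plant import status, imaging, order gives the robot as it stands.
- The arm moves only by the tool step_arm, never from a script. Its argument "motion" is text: rows parted by semicolons, each of 6 numbers parted by spaces: the shift along the world's x, y, z in m, then the turn, a rotation vector about the world's x, y, z in rad. In form: x y z wx wy wz; .... A call has 1 to 20 rows; each row is the pose to reach, as a shift and turn from the pose commanded when the call began; what a row does not reach only later rows make up. A row lasts 1/10 s, in which the tool goes at most 50 mm and 8.59 degrees, less where a joint would pass 70% of its speed; a pose out of reach is approached as far as the arm can. A call with a gripper value outside its range is refused whole. "fingers" is the opening, from 0 (shut) to 1 (fully open), set as the call begins (left out, the last holds). The fingers move at their own pace and stop on an object; the grip force is fixed at half the most. Time passes only in rows, so rows that repeat a pose let the fingers close. It gives the time, the measured TCP pose, the force and the opening at its end, in the units of the state.
- status.state(): the state, without advancing time (a new reading comes with each control period).
- imaging.get_image(name): name is "side" or "top"; returns a dict with "image" (420x560x3 uint8, red, green, blue), "z_map" (420x560 float32, m along the optical axis (not along the pixel's ray), 0 where there is no reading), "intrinsics" (3x3 intrinsics, pixels), "R" (3x3) and "t" (3): a world point X has camera coordinates R X + t. Camera axes: x right, y down, z forward; pixel columns grow to the right and rows downward; lengths in m; the calibration is good to about 2 mm. A picture is of the moment at which its call begins.
- order.hand_in(): hands the job in, once; it reports no verdict.
The state is a dict: "time": time; "q": joint angles; "joint_vel": joint speeds; "joint_torque": joint torques, N m; "tcp_pos": TCP position; "tcp_rot": TCP orientation; "contact_force": force on the tool from outside, world axes, zero at the start; "moment": the same for the moment, N m; "opening": finger opening in m.
Only numpy, scipy, OpenCV 4.12 (cv2) and the standard library are available. Lean on these libraries where they do the work, as an engineer would, in place of code of your own. Each camera call takes 0.05 s, during which the arm holds its last target.

## Working session

There is one attempt and no reset: what is moved stays moved. The work goes in short steps, Python scripts to look and compute and a tool call to move; the robot and the scene stay as the last step left them, time stands still between calls to the robot, and variables do not carry over. Pictures are saved under pics/ and viewed, and the job is handed in when it is done.

Besides the shell and the picture viewer there is one more tool, called after "Call:" by a JSON object that holds its "method" and its "body". step_arm: Moves the arm, as the interface text tells. Its arguments: {"type":"object","properties":{"motion":{"type":"string"},"fingers":{"type":"number"}},"required":["motion"]}

```bash
mkdir -p pics; python3 - <<'E'
from plant import status, imaging
import cv2,numpy as np
s=status.state(); print(s)
for n in("top","side"):
    d=imaging.get_image(n); cv2.imwrite(f"pics/{n}0.png",d["image"][:,:,::-1]); np.savez(f"{n}0.npz",**d)
    print(n,d["intrinsics"],d["R"],d["t"])
E
```

```text
{'time': 0.0, 'q': array([ 1.13300783e+00,  5.33376407e-02,  1.61430307e+00, -4.57717151e-06,
        1.47601909e+00, -1.19031250e-01]), 'joint_vel': array([-0.00067176,  0.00070456,  0.00198995,  0.00019151, -0.00014927,
       -0.00014184]), 'joint_torque': array([-1.51413307e-03, -3.93692958e+01, -3.70175385e+01, -2.24643218e-04,
        7.30826476e-03,  3.88840746e-06]), 'tcp_pos': array([0.19558355, 0.592863  , 0.19276961]), 'tcp_rot': array([-0.41466685,  0.57365315,  0.41395431,  0.57237688]), 'contact_force': array([ 0.32840121, -0.65129871,  0.42014553]), 'moment': array([ 0.01199163,  0.01947487, -0.00207959]), 'opening': 0.08537930538691019}
top [[520.01534237   0.         284.29693132]
 [  0.         520.01534237 212.32464674]
 [  0.           0.           1.        ]] [[-0.01093151 -0.99980008  0.01674242]
 [-0.99111191  0.00861349 -0.13275162]
 [ 0.13258087 -0.01804479 -0.99100792]] [0.01357906 0.48933824 1.14067779]
side [[398.21016169   0.         275.75632821]
 [  0.         398.21016169 208.79353434]
 [  0.           0.           1.        ]] [[-0.99460291 -0.1024494   0.01640652]
 [-0.08755249  0.74387652 -0.66255739]
 [ 0.05567418 -0.66041794 -0.74883145]] [0.46259629 0.06423923 0.91777429]
```

View pics/top0.png

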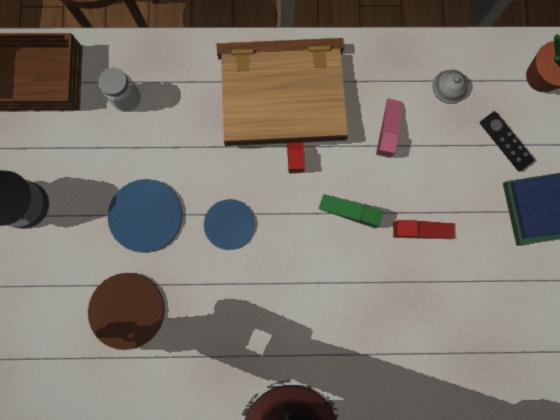

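View pics/side0.png

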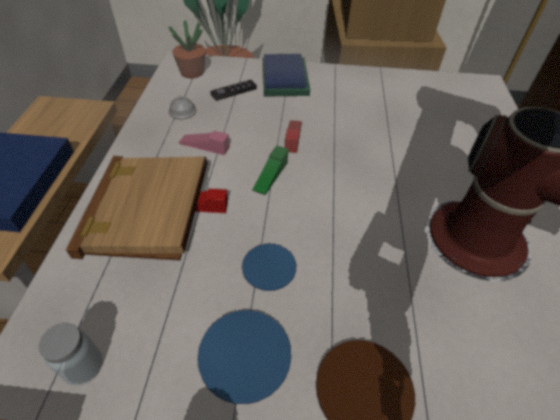

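The top view shows the propping wedge's heel at about (296,157) and the large blue coaster at (145,215). The small blue look-alike is at (230,224). The spare is at (424,230), with the green and pink decoys nearby. Next I measure.

```bash
cat > h.py <<'E'
import numpy as np,cv2
def ray(d,uv,z):
    K,R,t=d["intrinsics"],d["R"],d["t"]; uv=np.atleast_2d(uv).astype(float)
    r=(np.linalg.inv(K)@np.c_[uv,np.ones(len(uv))].T).T@R
    c=-R.T@t; return c+r*((z-c[2])/r[:,2])[:,None]
def cloud(d,m):
    v,u=np.nonzero(m); z=d["z_map"][v,u]; k=z>0; v,u,z=v[k],u[k],z[k]
    p=(np.linalg.inv(d["intrinsics"])@np.c_[u,v,np.ones(len(u))].T).T*z[:,None]
    return (p-d["t"])@d["R"],np.c_[u,v]
def masks(d):
    h=cv2.cvtColor(d["image"],cv2.COLOR_RGB2HSV); H,S,V=h[...,0],h[...,1],h[...,2]
    return {"red":((H<5)|(H>176))&(S>190)&(V>60),"blue":(H>98)&(H<118)&(S>110)&(V>50)}
def comps(m,amin=80):
    n,l,st,c=cv2.connectedComponentsWithStats(m.astype(np.uint8))
    return [(l==i,st[i],c[i]) for i in range(1,n) if st[i][4]>=amin]
E
python3 - <<'E'
from h import *
for n in("top","side"):
    d=dict(np.load(n+"0.npz"))
    for col,m in masks(d).items():
        for mm,st,c in comps(m):
            P,uv=cloud(d,mm); print(n,col,st,c.round(1),"z pct",np.percentile(P[:,2],[2,50,98]).round(4),"mean",P.mean(0).round(4))
            if col=="blue" :
                cn,_=cv2.findContours(mm.astype(np.uint8),0,1); e=cv2.fitEllipse(max(cn,key=len)); print("  ell",e, ray(d,[e[0]],.01))
            else:
                k=P[:,2]>0.043
                if k.sum()>20:
                    top=P[k]; r=cv2.minAreaRect(uv[k].astype(np.float32)); b=cv2.boxPoints(r)
                    print("  heel top",k.sum(),top.mean(0).round(4),"\n",ray(d,b,.048).round(4))
                    q=cv2.minAreaRect((P[:,:2]*1000).astype(np.float32)); print("  all rect xy",q)
                    q=cv2.minAreaRect((top[:,:2]*1000).astype(np.float32)); print("  top rect xy",q)
    # panel front edge
    h=cv2.cvtColor(d["image"],cv2.COLOR_RGB2HSV)
d=dict(np.load("top0.npz"))
for u in (235,260,280,315,330):
    col=[]
    for v in range(125,160,2):
        m=np.zeros((420,560),bool); m[v,u]=1
        P,_=cloud(d,m); col.append(tuple((P[0]*1000).round().astype(int)) if len(P) else None)
    print(u,[(int(c[0]),int(c[1]),int(c[2])) for c in col if c])
E
python3 -c "
import cv2;a=cv2.imread('pics/top0.png')[20:200,190:370];cv2.imwrite('pics/c.png',cv2.resize(a,None,fx=3.3,fy=3.3,interpolation=2))"
```

```text
top red [288 143  16  26 344] [295.3 155. ] z pct [0.0312 0.0462 0.0511] mean [ 0.6189 -0.0175  0.0441]
  heel top 241 [ 0.61   -0.0179  0.0473] 
 [[ 0.6326 -0.0011  0.048 ]
 [ 0.6343 -0.0325  0.048 ]
 [ 0.588  -0.0344  0.048 ]
 [ 0.5864 -0.0032  0.048 ]]
  all rect xy ((619.2186279296875, -17.712446212768555), (63.46717071533203, 31.53234100341797), 1.96858811378479)
  top rect xy ((611.1466674804688, -17.87327766418457), (47.38051223754883, 31.495466232299805), 2.378492593765259)
top blue [ 513  175   47   63 2311] [539.3 204.8] z pct [0.0401 0.0445 0.0492] mean [ 0.5002 -0.5664  0.0446]
  ell ((539.1730346679688, 203.7578887939453), (46.848358154296875, 67.13690948486328), 176.3506317138672) [[ 0.50739806 -0.58428165  0.01      ]]
top blue [ 108  180   73   71 4011] [144.6 215.5] z pct [0.0046 0.0093 0.014 ] mean [0.4883 0.3281 0.0093]
  ell ((144.67684936523438, 215.46688842773438), (69.13594818115234, 71.98026275634766), 50.974525451660156) [[0.48798405 0.32786226 0.01      ]]
top blue [ 205  201   49   48 1830] [228.7 224.2] z pct [0.0014 0.0062 0.011 ] mean [0.4667 0.1362 0.00
[... 2127 characters left out ...]
, 2), (649, 17, -1), (645, 17, -3), (640, 17, -1), (634, 17, 1), (630, 17, 1), (626, 17, -3), (622, 17, -7)]
315 [(686, -63, 54), (682, -63, 53), (676, -62, 55), (671, -62, 56), (667, -62, 54), (662, -62, 54), (657, -62, 57), (653, -62, 53), (654, -64, 34), (659, -66, -4), (654, -66, -2), (649, -66, -2), (644, -66, -1), (640, -66, -3), (635, -66, -4), (630, -66, -4), (625, -66, -2), (621, -66, -3)]
330 [(686, -97, 53), (681, -97, 52), (677, -97, 52), (670, -96, 59), (667, -96, 55), (662, -96, 54), (658, -96, 52), (656, -97, 44), (665, -102, -6), (659, -102, -1), (654, -102, -1), (649, -102, -1), (644, -101, 0), (638, -101, 3), (635, -101, -2), (630, -101, -2), (624, -101, 1), (619, -100, 4)]
```

View pics/c.png

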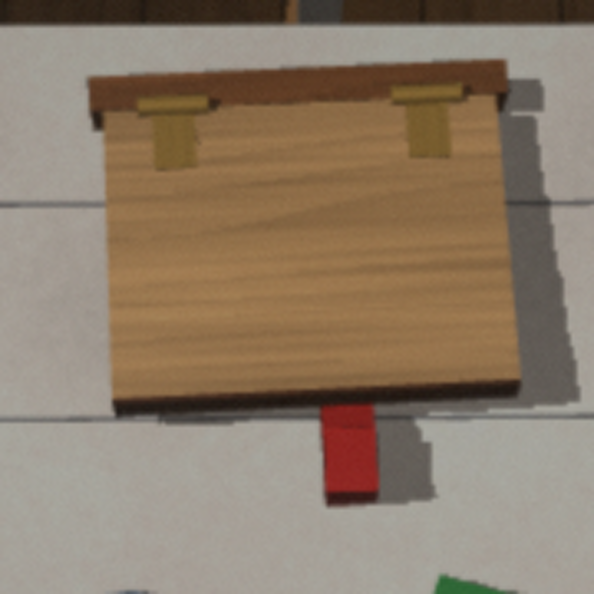

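The crop confirms the wedge and panel are both yawed about 2.3°, with the heel centre at about (0.609, -0.0165). Next I work out the approach move.

```bash
python3 - <<'E'
from h import *
from plant import status
from scipy.spatial.transform import Rotation as Ro
d=dict(np.load("top0.npz"))
for box in [(170,230,0,45),(65,110,98,132)]:
    m=np.zeros((420,560),bool); m[box[0]:box[1],box[2]:box[3]]=1
    P,_=cloud(d,m); k=P[:,2]>.03; print(np.percentile(P[k],[2,50,98],axis=0).round(3))
m=np.zeros((420,560),bool); m[25:140,215:345]=1
P,_=cloud(d,m);print("panel zmax",np.percentile(P[:,2],[50,99]))
s=status.state();M=Ro.from_quat(s["tcp_rot"]).as_matrix();print(M.round(3))
yaw=.04; c,sn=np.cos(yaw),np.sin(yaw)
for g in(1,-1):
    x=np.array([0,0,-1.]);z=g*np.array([-sn,c,0]);y=np.cross(z,x)
    T=np.c_[x,y,z]; print(g,Ro.from_matrix(T@M.T).as_rotvec().round(3))
print(np.array([.609,-.0165,.15])-s["tcp_pos"])
E
```

```text
[[0.463 0.548 0.031]
 [0.508 0.564 0.122]
 [0.564 0.603 0.186]]
[[0.736 0.349 0.037]
 [0.759 0.375 0.107]
 [0.797 0.406 0.113]]
panel zmax [0.0422774  0.05774945]
[[-0.001 -0.95   0.313]
 [-0.002  0.313  0.95 ]
 [-1.     0.    -0.002]]
1 [ 0.002 -0.     0.359]
-1 [-1.000e-03 -3.000e-03 -2.783e+00]
[ 0.41337877 -0.60943037 -0.04285043]
```

Call:
{"method": "step_arm", "body": {"motion": "0.04 -0.06 0 0 0 0.05; 0.08 -0.12 0 0 0 0.1; 0.12 -0.18 0 0 0 0.15; 0.16 -0.24 0 0 0 0.2; 0.2 -0.3 -0.01 0 0 0.25; 0.24 -0.36 -0.02 0 0 0.3; 0.29 -0.43 -0.03 0 0 0.359; 0.34 -0.5 -0.04 0 0 0.359; 0.38 -0.56 -0.04 0 0 0.359; 0.413 -0.609 -0.043 0 0 0.359; 0.413 -0.609 -0.043 0 0 0.359; 0.413 -0.609 -0.043 0 0 0.359; 0.413 -0.609 -0.043 0 0 0.359; 0.413 -0.609 -0.043 0 0 0.359; 0.413 -0.609 -0.043 0 0 0.359; 0.413 -0.609 -0.043 0 0 0.359; 0.413 -0.609 -0.043 0 0 0.359; 0.413 -0.609 -0.043 0 0 0.359; 0.413 -0.609 -0.043 0 0 0.359", "fingers": 1}}

```text
time: 2.0
tcp_pos: [0.6083, -0.0143, 0.1511]
tcp_rot: [-0.51, 0.489, 0.51, 0.489]
contact_force: [-0.5, -0.4, 0.5]
opening: 0.0855
```

Call:
{"method": "step_arm", "body": {"motion": "0 -0.002 -0.03 0 0 0; 0 -0.002 -0.06 0 0 0; 0 -0.002 -0.08 0 0 0; 0 -0.002 -0.08 0 0 0; 0 -0.002 -0.08 0 0 0", "fingers": 1}}

```text
time: 2.5
tcp_pos: [0.6087, -0.0167, 0.0715]
tcp_rot: [0.51, -0.49, -0.51, -0.49]
contact_force: [0.3, -0.1, 0.7]
opening: 0.0856
```

```bash
python3 - <<'E'
from plant import status, imaging
import cv2
o=[]
for n,b in(("top",(60,260,200,400)),("side",(110,290,120,300))):
    d=imaging.get_image(n)["image"][b[0]:b[1],b[2]:b[3],::-1]; o.append(cv2.resize(d,(400,400),interpolation=2))
cv2.imwrite("pics/a1.png",cv2.hconcat(o)); print(status.state()["tcp_pos"])
E
```

```text
[ 0.61015713 -0.01723055  0.07320341]
```

View pics/a1.png

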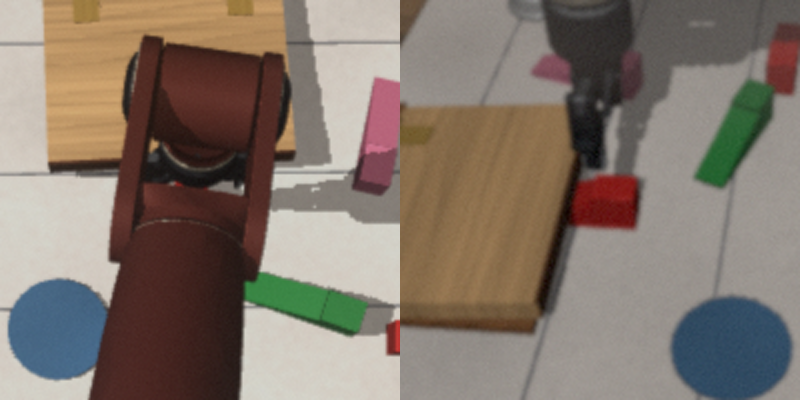

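The jaws straddle the red heel. In the top half of the picture the heel shows between the fingers at about (185,185). In the side half it is at (607,203), below the near finger. I'll descend and check for contact.

Call:
{"method": "step_arm", "body": {"motion": "-0.001 0 -0.02 0 0 0; -0.001 0 -0.035 0 0 0; -0.001 0 -0.047 0 0 0; -0.001 0 -0.055 0 0 0; -0.001 0 -0.059 0 0 0; -0.001 0 -0.059 0 0 0; -0.001 0 -0.059 0 0 0", "fingers": 1}}

```text
time: 3.3
tcp_pos: [0.6083, -0.0176, 0.0125]
tcp_rot: [0.51, -0.49, -0.51, -0.49]
contact_force: [-0.6, -0.1, 0.5]
opening: 0.0854
```

Call:
{"method": "step_arm", "body": {"motion": "0 0 0 0 0 0; 0 0 0 0 0 0; 0 0 0 0 0 0; 0 0 0 0 0 0; 0 0 0 0 0 0; 0 0 0 0 0 0; 0 0 0 0 0 0; 0 0 0 0 0 0", "fingers": 0.3}}

```text
time: 4.1
tcp_pos: [0.6079, -0.0175, 0.012]
tcp_rot: [-0.51, 0.49, 0.51, 0.49]
contact_force: [0.0, -0.0, -0.0]
opening: 0.0259
```

The opening went to 26 mm, less than the 36 mm width, so I need to look.

```bash
cat > look.py <<'E'
import sys,cv2
from plant import status, imaging
o=[]
for n,b in(("top",(60,260,200,400)),("side",(130,270,140,280))):
    d=imaging.get_image(n)["image"][b[0]:b[1],b[2]:b[3],::-1]; o.append(cv2.resize(d,(400,400),interpolation=2))
cv2.imwrite(sys.argv[1],cv2.hconcat(o)); s=status.state(); print(s["tcp_pos"],s["contact_force"],s["opening"])
E
python3 look.py pics/a2.png
```

```text
[ 0.60785539 -0.01750467  0.01196697] [-0.13162075  0.31169884  0.2288071 ] 0.0253308415831153
```

View pics/a2.png

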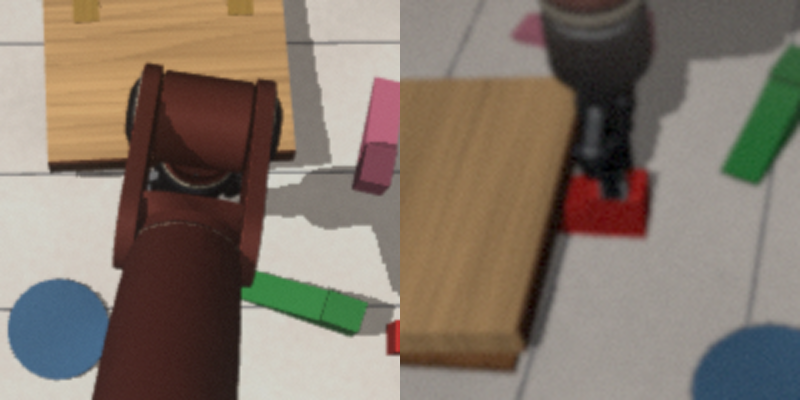

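```bash
python3 - <<'E'
from h import *
from plant import imaging
d=imaging.get_image("side"); np.savez("s2.npz",**d)
cv2.imwrite("pics/a3.png",cv2.resize(d["image"][155:220,180:245,::-1],(585,585),interpolation=0))
for v in range(180,214,3):
    row=[]
    for u in range(206,222,3):
        m=np.zeros((420,560),bool); m[v,u]=1; P,_=cloud(d,m); row.append(tuple(int(a) for a in P[0]*1000)+tuple(int(a) for a in d["image"][v,u]))
    print(v,row)
E
```

```text
180 [(606, 39, 149, 62, 62, 65), (600, 39, 150, 36, 36, 41), (594, 39, 151, 29, 26, 31), (598, 5, 118, 21, 24, 23), (591, 6, 119, 11, 11, 17), (618, -111, 2, 73, 71, 68)]
183 [(605, 47, 148, 78, 78, 79), (599, 46, 148, 49, 47, 53), (593, 43, 146, 28, 30, 29), (598, 6, 110, 10, 9, 13), (603, -31, 71, 7, 6, 6), (616, -100, 2, 66, 63, 64)]
186 [(606, 45, 139, 30, 30, 31), (599, 46, 140, 22, 22, 24), (593, 46, 141, 15, 17, 12), (595, 21, 116, 6, 0, 4), (594, 0, 94, 15, 16, 17), (597, -34, 59, 52, 50, 50)]
189 [(610, 36, 120, 8, 14, 12), (604, 37, 122, 14, 15, 18), (598, 35, 120, 17, 17, 18), (593, 29, 114, 16, 10, 10), (597, -3, 80, 26, 18, 20), (598, -33, 50, 73, 29, 29)]
192 [(614, 29, 103, 67, 13, 9), (609, 24, 99, 41, 18, 18), (601, 26, 102, 12, 14, 20), (595, 27, 103, 14, 19, 21), (596, 0, 75, 52, 36, 38), (597, -24, 49, 108, 20, 18)]
195 [(629, -10, 50, 128, 27, 25), (618, 0, 62, 106, 54, 52), (608, 10, 75, 23, 20, 26), (602, 7, 72, 16, 18, 22), (597, 0, 65, 68, 64, 64), (595, -15, 49, 119, 28, 28)]
198 [(628, -3, 47, 128, 26, 24), (620, -2, 49, 108, 38, 38), (609, 9, 63, 35, 25, 25), (603, 7, 62, 27, 20, 19), (598, 1, 56, 73, 59, 60), (593, -5, 50, 131, 31, 28)]
201 [(627, 2, 43, 109, 24, 20), (621, 0, 41, 105, 26, 24), (613, 0, 43, 101, 19, 16), (607, -1, 42, 100, 20, 18), (600, -4, 40, 105, 27, 26), (592, -1, 44, 111, 25, 23)]
204 [(629, 0, 29, 104, 18, 16), (623, -4, 27, 104, 18, 17), (614, 0, 32, 105, 19, 17), (608, -1, 31, 107, 20, 20), (600, 0, 34, 105, 19, 18), (593, -1, 33, 108, 26, 23)]Traceback (most recent call last):
  File "<stdin>", line 8, in <module>
IndexError: index 0 is out of bounds for axis 0 with size 0
```

View pics/a3.png

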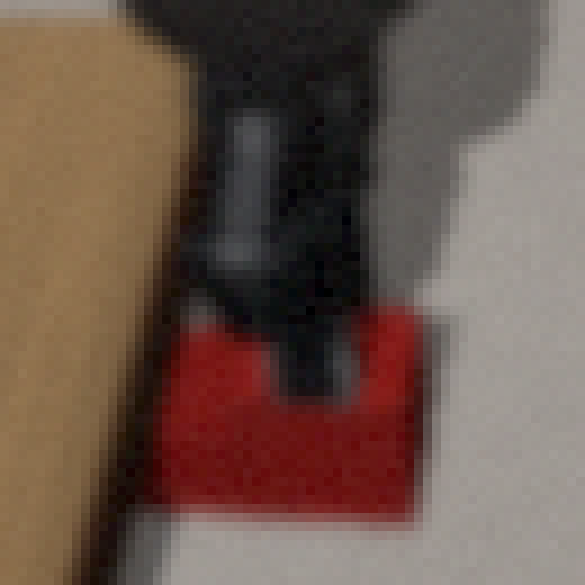

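```bash
python3 - <<'E'
from h import *
d=dict(np.load("s2.npz"))
def proj(p): 
    c=d["R"]@np.array(p)+d["t"]; q=d["intrinsics"]@c; return (q[:2]/q[2]).round(1)
for p in [(.608,.009,.012),(.608,.009,.03),(.608,.009,.05),(.608,-.005,.012),(.608,-.005,.05),(.608,.0015,.048),(.608,.0015,0),(.608,-.0345,.048)]: print(p,proj(p))
from plant import status,imaging
t=imaging.get_image("top"); np.savez("t2.npz",**t)
m=np.zeros((420,560),bool); m[130:165,265:330]=1
P,uv=cloud(t,m); k=masks(t)["red"][uv[:,1],uv[:,0]]; print(P[k].round(3)[:20], k.sum())
s=status.state(); print(s["q"])
E
python3 -c "
import cv2,numpy as np
d=np.load('t2.npz');cv2.imwrite('pics/a4.png',cv2.resize(d['image'][120:180,260:330,::-1],(700,600),interpolation=2))"
```

```text
(0.608, 0.009, 0.012) [215.  212.9]
(0.608, 0.009, 0.03) [214.3 207.9]
(0.608, 0.009, 0.05) [213.4 202. ]
(0.608, -0.005, 0.012) [216.2 208.5]
(0.608, -0.005, 0.05) [214.7 197.6]
(0.608, 0.0015, 0.048) [214.2 200.2]
(0.608, 0.0015, 0) [216.2 213.9]
(0.608, -0.0345, 0.048) [217.3 189.1]
[] 0
[-1.51127647e-01  1.89999337e-01  1.78514979e+00 -8.47146428e-06
  1.16644935e+00 -1.76207872e+00]
```

View pics/a4.png

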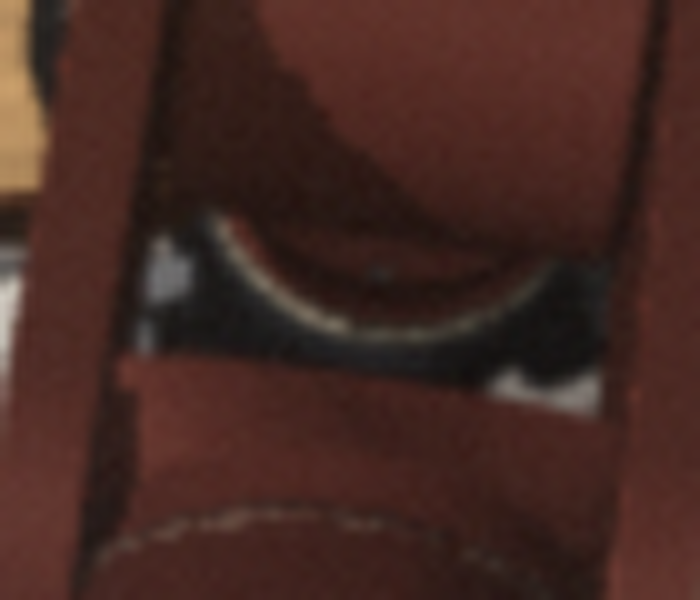

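The tip looks to end near the top of the heel, and the opening reached exactly what I commanded. Closing fully will show whether anything is between the pads.

Call:
{"method": "step_arm", "body": {"motion": "0 0 0 0 0 0; 0 0 0 0 0 0; 0 0 0 0 0 0; 0 0 0 0 0 0", "fingers": 0}}

```text
time: 4.7
tcp_pos: [0.6079, -0.0175, 0.012]
tcp_rot: [-0.51, 0.49, 0.51, 0.49]
contact_force: [0.9, 0.4, -0.0]
opening: 0.0
```

```bash
python3 look.py pics/a5.png
```

```text
[ 0.60786891 -0.01750981  0.01198747] [ 0.01133278 -0.16038886 -0.18936758] -1.0542116375717468e-05
```

View pics/a5.png

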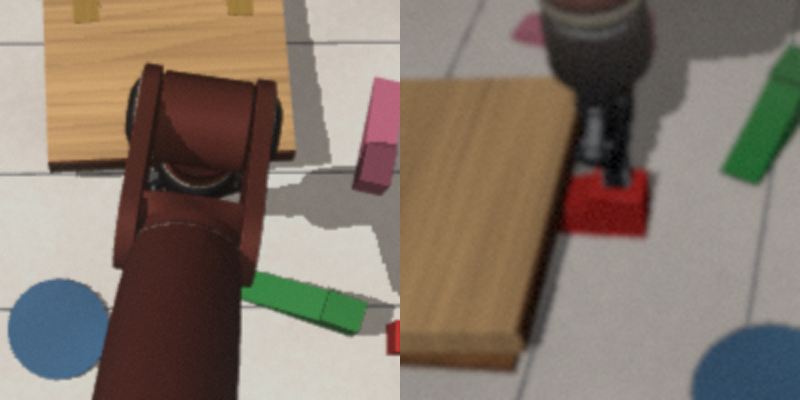

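```bash
python3 - <<'E'
from h import *
from plant import imaging
d=imaging.get_image("side"); np.savez("s3.npz",**d)
cv2.imwrite("pics/a6.png",cv2.resize(d["image"][120:220,160:260,::-1],(600,600),interpolation=2))
h=cv2.cvtColor(d["image"],cv2.COLOR_RGB2HSV)
for v in range(150,204,2):
    m=np.zeros((420,560),bool); m[v,198:226]=1; m&=(d["image"].max(2)<45)
    P,uv=cloud(d,m)
    if len(P): print(v,len(P),uv[:,0].min(),uv[:,0].max(),np.median(P,0).round(3))
E
```

```text
150 26 198 225 [0.593 0.017 0.211]
152 28 198 225 [0.594 0.017 0.205]
154 28 198 225 [0.594 0.016 0.2  ]
156 26 198 223 [0.597 0.017 0.195]
158 24 198 221 [0.599 0.017 0.191]
160 20 201 220 [0.598 0.018 0.185]
162 19 202 220 [0.598 0.018 0.18 ]
164 18 203 220 [0.598 0.015 0.172]
166 19 202 220 [0.599 0.016 0.169]
168 13 203 220 [0.596 0.007 0.154]
170 14 202 220 [0.596 0.005 0.147]
172 13 202 220 [0.597 0.003 0.14 ]
174 12 202 219 [0.598 0.001 0.131]
176 13 201 219 [ 0.602 -0.003  0.122]
178 13 200 219 [ 0.604 -0.003  0.115]
180 8 200 218 [ 0.601 -0.009  0.103]
182 12 199 218 [0.598 0.013 0.119]
184 14 199 219 [0.596 0.025 0.126]
186 22 198 219 [0.602 0.039 0.132]
188 11 198 218 [0.603 0.013 0.1  ]
190 8 198 217 [ 0.608 -0.005  0.075]
192 7 198 217 [ 0.608 -0.005  0.069]
194 6 198 217 [ 0.607 -0.004  0.063]
```

View pics/a6.png

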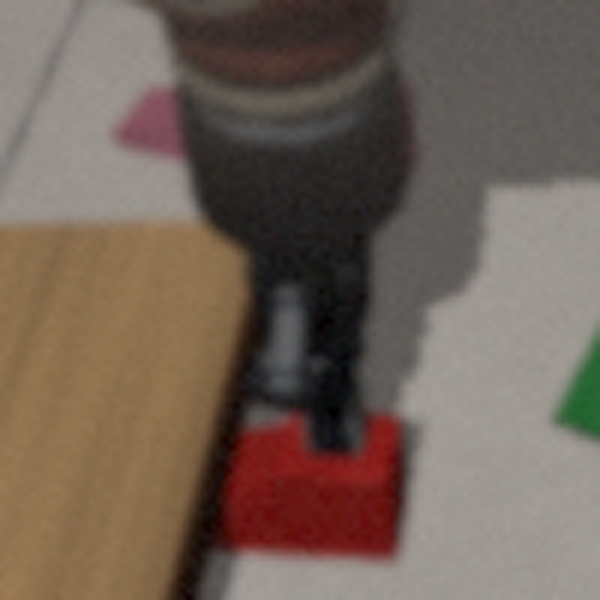

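The fingers shut completely, and their visible tips at about (333,445) stand just above the heel's top face. Depth puts them at z ≈ 0.055 while the reported TCP z is 0.012. So the reported height disagrees with the cameras by about 40 mm. I'll open and go down in guarded steps, watching force and pictures.

Call:
{"method": "step_arm", "body": {"motion": "0 0 0.01 0 0 0; 0 0 0.01 0 0 0; 0 0 0.01 0 0 0; 0 0 0.01 0 0 0; 0 0 0.01 0 0 0; 0 0 0.01 0 0 0; 0 0 0.01 0 0 0; 0 0 0.01 0 0 0", "fingers": 1}}

```text
time: 5.65
tcp_pos: [0.6078, -0.0175, 0.0219]
tcp_rot: [-0.51, 0.49, 0.51, 0.49]
contact_force: [0.1, -1.2, 0.1]
opening: 0.0857
```

```bash
cat > tip.py <<'E'
import sys
from h import *
from plant import imaging,status
d=imaging.get_image("side"); np.savez("s.npz",**d)
cv2.imwrite(sys.argv[1],cv2.resize(d["image"][120:220,160:260,::-1],(600,600),interpolation=2))
m=np.zeros((420,560),bool); m[165:225,190:230]=1; m&=(d["image"].max(2)<60)
P,uv=cloud(d,m)
k=(P[:,1]>-.02)&(P[:,2]>.004)&(P[:,0]<.635)
for v in range(170,222,2):
    q=k&(uv[:,1]==v)
    if q.sum()>2: print(v,q.sum(),np.median(P[q],0).round(3))
s=status.state(); print(s["tcp_pos"],s["contact_force"],s["opening"])
E
python3 tip.py pics/b1.png
```

```text
170 16 [0.601 0.02  0.161]
172 15 [0.598 0.044 0.177]
174 9 [0.598 0.049 0.176]
176 15 [0.6   0.05  0.172]
178 19 [0.599 0.05  0.166]
180 17 [0.601 0.052 0.161]
182 16 [0.602 0.051 0.156]
184 15 [0.602 0.053 0.152]
186 14 [0.603 0.053 0.146]
188 15 [0.607 0.044 0.131]
190 15 [0.605 0.05  0.131]
192 16 [0.603 0.054 0.13 ]
194 14 [0.6   0.056 0.126]
196 8 [0.603 0.038 0.101]
198 7 [0.604 0.038 0.095]
200 6 [0.605 0.038 0.088]
[ 0.60783719 -0.01751515  0.02192486] [ 0.06762436 -0.20225928 -0.66000055] 0.08543693257001944
```

View pics/b1.png

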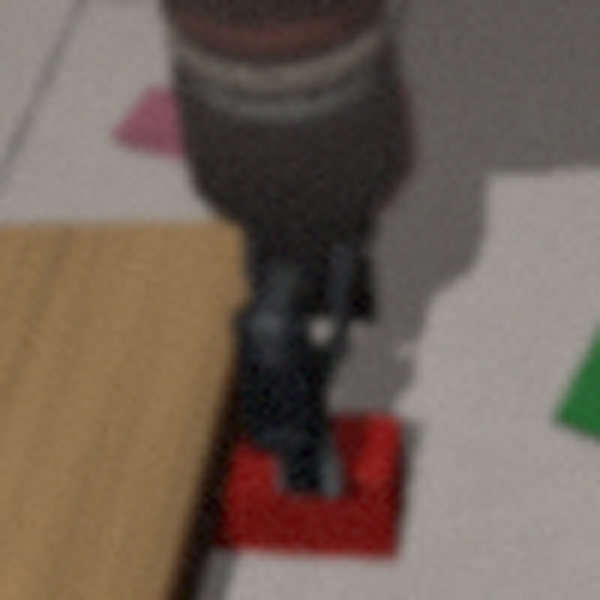

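The near fingertip at about (315,492) measures z ≈ 0.080 at y ≈ 0.038, against about 0.035 expected. So the true height is the reported height plus about 0.043, while x and y agree. I'll descend accordingly.

Call:
{"method": "step_arm", "body": {"motion": "0 0 -0.01 0 0 0; 0 0 -0.02 0 0 0; 0 0 -0.03 0 0 0; 0 0 -0.035 0 0 0; 0 0 -0.035 0 0 0; 0 0 -0.035 0 0 0", "fingers": 1}}

```text
time: 6.3
tcp_pos: [0.6079, -0.0175, -0.0132]
tcp_rot: [-0.51, 0.49, 0.51, 0.49]
contact_force: [0.2, -0.2, 0.0]
opening: 0.0856
```

```bash
python3 tip.py pics/b2.png
```

```text
170 17 [0.603 0.019 0.159]
172 19 [0.6   0.017 0.151]
174 19 [0.601 0.016 0.146]
176 19 [0.601 0.017 0.14 ]
178 18 [0.6   0.022 0.138]
180 17 [0.601 0.022 0.133]
182 17 [0.602 0.021 0.127]
184 17 [0.6   0.043 0.142]
186 10 [0.598 0.048 0.142]
188 14 [0.599 0.05  0.137]
190 18 [0.599 0.051 0.132]
192 15 [0.601 0.051 0.127]
194 14 [0.6   0.051 0.12 ]
196 14 [0.6   0.052 0.116]
198 14 [0.601 0.054 0.111]
200 15 [0.604 0.044 0.094]
202 16 [0.603 0.051 0.096]
204 16 [0.602 0.055 0.094]
206 14 [0.601 0.056 0.089]
208 8 [0.603 0.038 0.062]
210 9 [0.603 0.035 0.052]
[ 0.60821242 -0.01755432 -0.01273221] [-0.43576959 -0.49582604  0.23006372] 0.08549044377264996
```

View pics/b2.png

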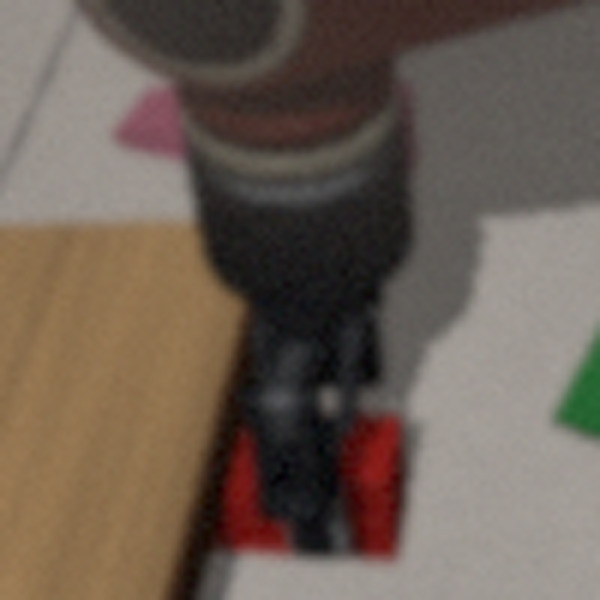

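Call:
{"method": "step_arm", "body": {"motion": "0 0 -0.008 0 0 0; 0 0 -0.015 0 0 0; 0 0 -0.02 0 0 0; 0 0 -0.023 0 0 0; 0 0 -0.023 0 0 0", "fingers": 1}}

```text
time: 6.85
tcp_pos: [0.6073, -0.0174, -0.0369]
tcp_rot: [-0.51, 0.49, 0.51, 0.49]
contact_force: [0.6, -0.8, 0.2]
opening: 0.0854
```

Call:
{"method": "step_arm", "body": {"motion": "0 0 0 0 0 0; 0 0 0 0 0 0; 0 0 0 0 0 0; 0 0 0 0 0 0; 0 0 0 0 0 0; 0 0 0 0 0 0; 0 0 0 0 0 0", "fingers": 0.48}}

```text
time: 7.55
tcp_pos: [0.6079, -0.0175, -0.036]
tcp_rot: [0.51, -0.49, -0.51, -0.49]
contact_force: [0.4, -0.2, 0.4]
opening: 0.041
```

```bash
python3 tip.py pics/b3.png
```

```text
170 32 [0.598 0.015 0.156]
172 31 [0.598 0.016 0.15 ]
174 28 [0.6   0.017 0.145]
176 23 [0.602 0.018 0.14 ]
178 16 [0.603 0.019 0.136]
180 19 [0.601 0.018 0.129]
182 19 [0.602 0.017 0.121]
184 19 [0.602 0.018 0.117]
186 12 [0.597 0.019 0.113]
188 13 [0.598 0.021 0.109]
190 13 [0.599 0.011 0.093]
192 11 [0.604 0.008 0.083]
194 13 [0.602 0.008 0.077]
196 14 [0.597 0.042 0.105]
198 12 [0.598 0.044 0.102]
200 16 [0.598 0.048 0.099]
202 15 [0.599 0.045 0.09 ]
204 15 [0.601 0.043 0.08 ]
206 14 [0.604 0.032 0.062]
208 13 [0.603 0.034 0.057]
210 7 [0.605 0.016 0.031]
212 7 [0.605 0.015 0.023]
214 4 [0.605 0.016 0.017]
[ 0.6078743  -0.01751968 -0.03598499] [-0.36365544  0.04725829  0.61908971] 0.04107564204242323
```

View pics/b3.png

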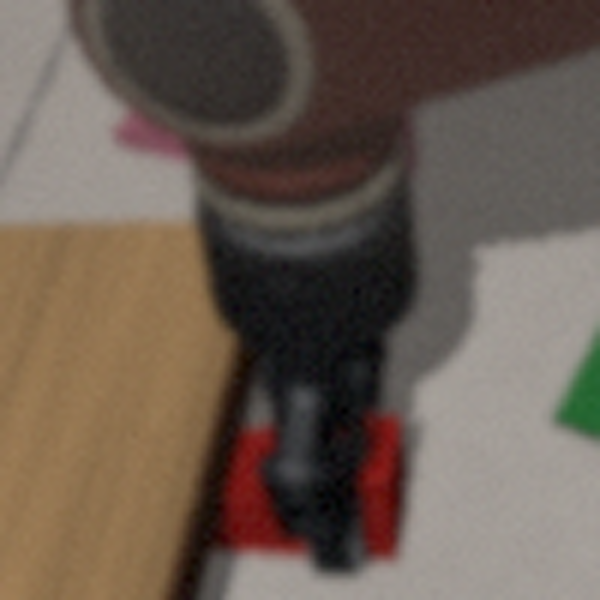

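The finger is now beside the heel with its tip at z ≈ 0.013, at about (338,570). I'll close to grip.

Call:
{"method": "step_arm", "body": {"motion": "0 0 0 0 0 0; 0 0 0 0 0 0; 0 0 0 0 0 0; 0 0 0 0 0 0; 0 0 0 0 0 0", "fingers": 0}}

```text
time: 8.1
tcp_pos: [0.6078, -0.0183, -0.0357]
tcp_rot: [0.51, -0.49, -0.51, -0.489]
contact_force: [-2.4, -4.8, 4.7]
opening: 0.0353
```

Call:
{"method": "step_arm", "body": {"motion": "-0.003 -0.0001 0 0 0 0; -0.007 -0.0003 0 0 0 0; -0.011 -0.0004 0 0 0 0; -0.014 -0.0006 0 0 0 0; -0.016 -0.0006 0 0 0 0; -0.016 -0.0006 0 0 0 0; -0.016 -0.0006 0 0 0 0; -0.016 -0.0006 0 0 0 0; -0.016 -0.0006 0 0 0 0; -0.016 -0.0006 0 0 0 0"}}

```text
time: 9.1
tcp_pos: [0.5929, -0.0174, -0.0356]
tcp_rot: [0.51, -0.489, -0.51, -0.491]
contact_force: [4.2, 2.2, -1.1]
opening: 0.0345
```

```bash
cat > pan.py <<'E'
import sys
from h import *
from plant import imaging,status
d=imaging.get_image("top")
m=np.zeros((420,560),bool); m[120:136,224:340]=1
P,uv=cloud(d,m); im=d["image"][uv[:,1],uv[:,0]].astype(int)
k=(im[:,0]>120)&(im[:,0]-im[:,2]>50)&(P[:,0]<.70)
p=P[k]; A=np.c_[p[:,0]-.651,p[:,1],np.ones(len(p))]; c=np.linalg.lstsq(A,p[:,2],rcond=None)[0]; print("panel top at edge",c.round(4),k.sum())
sd=imaging.get_image("side"); o=[cv2.resize(x["image"][b[0]:b[1],b[2]:b[3],::-1],(400,400),interpolation=2) for x,b in((d,(60,260,200,400)),(sd,(130,270,140,280)))]
cv2.imwrite(sys.argv[1],cv2.hconcat(o)); s=status.state(); print(s["tcp_pos"],s["contact_force"],s["opening"],s["time"])
E
python3 pan.py pics/c1.png
```

```text
panel top at edge [-0.4831 -0.042   0.068 ] 668
[ 0.59292235 -0.01738642 -0.03563681] [ 4.81401155  2.428409   -0.04785064] 0.03537200161390153 9.2
```

View pics/c1.png

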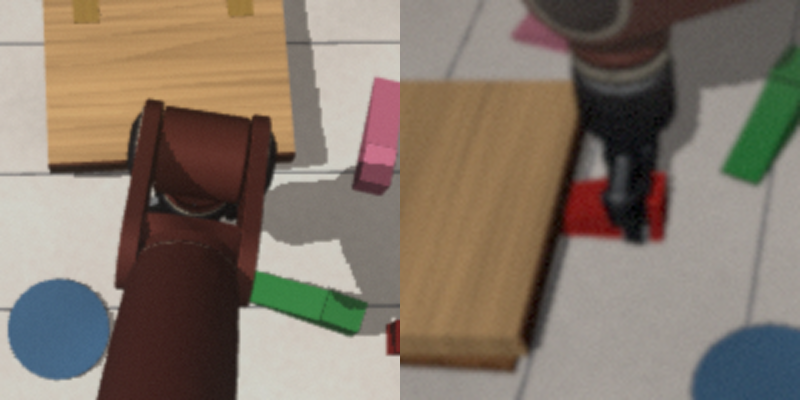

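The wedge has come out about 15 mm. In the side half the heel's right end moved from 648 to 667 px, and the resistance is about 5 N. Next are two smaller tugs with pauses.

Call:
{"method": "step_arm", "body": {"motion": "-0.003 -0.0001 0 0 0 0; -0.006 -0.0002 0 0 0 0; -0.01 -0.0004 0 0 0 0; -0.012 -0.0005 0 0 0 0; -0.012 -0.0005 0 0 0 0; -0.012 -0.0005 0 0 0 0; -0.012 -0.0005 0 0 0 0; -0.012 -0.0005 0 0 0 0; -0.015 -0.0006 0 0 0 0; -0.019 -0.0008 0 0 0 0; -0.023 -0.0009 0 0 0 0; -0.026 -0.001 0 0 0 0; -0.026 -0.001 0 0 0 0; -0.026 -0.001 0 0 0 0; -0.026 -0.001 0 0 0 0; -0.026 -0.001 0 0 0 0; -0.026 -0.001 0 0 0 0; -0.026 -0.001 0 0 0 0"}}

```text
time: 11.0
tcp_pos: [0.5661, -0.0193, -0.0357]
tcp_rot: [0.51, -0.49, -0.51, -0.49]
contact_force: [1.7, -0.6, 4.7]
opening: 0.0352
```

```bash
python3 pan.py pics/c2.png
```

```text
panel top at edge [-0.2563 -0.0097  0.0503] 1250
[ 0.56614735 -0.01928963 -0.03564466] [ 1.3986645  -1.36305428  4.79553189] 0.035204027671403064 11.1
```

View pics/c2.png

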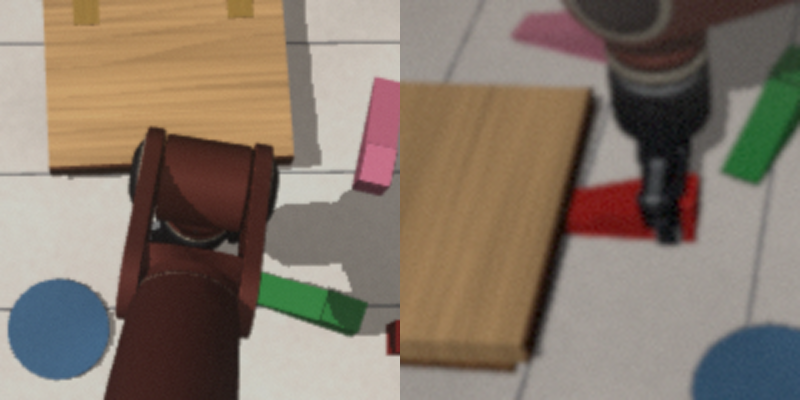

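The wedge is about 42 mm out, so the panel should be near 18 mm. The red slope now shows clearly in the side half at about (605,207). I'll continue the small tugs until it is clear.

Call:
{"method": "step_arm", "body": {"motion": "-0.003 -0.0001 0 0 0 0; -0.007 -0.0003 0 0 0 0; -0.011 -0.0004 0 0 0 0; -0.014 -0.0006 0 0 0 0; -0.014 -0.0006 0 0 0 0; -0.014 -0.0006 0 0 0 0; -0.014 -0.0006 0 0 0 0; -0.014 -0.0006 0 0 0 0; -0.017 -0.0007 0 0 0 0; -0.021 -0.0008 0 0 0 0; -0.025 -0.001 0 0 0 0; -0.028 -0.0011 0 0 0 0; -0.028 -0.0011 0 0 0 0; -0.028 -0.0011 0 0 0 0; -0.028 -0.0011 0 0 0 0; -0.028 -0.0011 0 0 0 0"}}

```text
time: 12.7
tcp_pos: [0.5377, -0.0202, -0.0357]
tcp_rot: [-0.51, 0.49, 0.51, 0.49]
contact_force: [1.5, -0.8, 7.8]
opening: 0.0354
```

Call:
{"method": "step_arm", "body": {"motion": "-0.004 -0.0002 0 0 0 0; -0.008 -0.0003 0 0 0 0; -0.012 -0.0005 0 0 0 0; -0.014 -0.0006 0 0 0 0; -0.014 -0.0006 0 0 0 0; -0.014 -0.0006 0 0 0 0; -0.014 -0.0006 0 0 0 0; -0.018 -0.0007 0 0 0 0; -0.022 -0.0009 0 0 0 0; -0.026 -0.001 0 0 0 0; -0.03 -0.0012 0 0 0 0; -0.03 -0.0012 0 0 0 0; -0.03 -0.0012 0 0 0 0"}}

```text
time: 14.0
tcp_pos: [0.5075, -0.0214, -0.0357]
tcp_rot: [-0.51, 0.49, 0.51, 0.49]
contact_force: [1.4, 0.9, 8.1]
opening: 0.0356
```

```bash
python3 pan.py pics/c3.png
```

```text
panel top at edge [-0.0109 -0.0012  0.0358] 1602
[ 0.50750307 -0.02141361 -0.03568853] [1.43190989 0.01525396 8.70641029] 0.03564115187112568 14.1
```

View pics/c3.png

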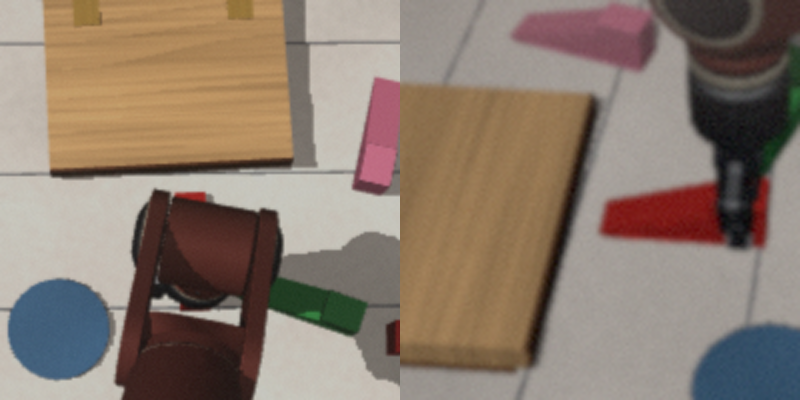

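The panel is down: its top measures 35.8 mm, so the underside is at about 12 mm. The wedge is free, with its thin end at about (605,215) clear of the panel edge. I'll lift and carry it to the coaster.

Call:
{"method": "step_arm", "body": {"motion": "0 0 0.01 0 0 0; 0 0 0.025 0 0 0; 0 0 0.04 0 0 0; 0 0 0.055 0 0 0; -0.003 0.015 0.06 0 0 0; -0.01 0.05 0.06 0 0 0; -0.017 0.09 0.06 0 0 0; -0.025 0.13 0.06 0 0 0; -0.032 0.17 0.06 0 0 0; -0.04 0.21 0.06 0 0 0; -0.047 0.25 0.06 0 0 0; -0.055 0.29 0.06 0 0 0; -0.061 0.325 0.06 0 0 0; -0.066 0.345 0.06 0 0 0; -0.066 0.35 0.06 0 0 0; -0.066 0.35 0.06 0 0 0; -0.066 0.35 0.06 0 0 0; -0.066 0.35 0.06 0 0 0; -0.066 0.35 0.06 0 0 0"}}

```text
time: 16.0
tcp_pos: [0.4421, 0.3277, 0.024]
tcp_rot: [-0.51, 0.49, 0.51, 0.49]
contact_force: [0.6, 0.2, -1.8]
opening: 0.0354
```

```bash
cat > wl.py <<'E'
import sys
from h import *
from plant import imaging,status
o=[]
for n in("top","side"):
    d=imaging.get_image(n); np.savez("w_"+n+".npz",**d)
    b=(120,320,60,260) if n=="top" else (250,420,150,320)
    o.append(cv2.resize(d["image"][b[0]:b[1],b[2]:b[3],::-1],(400,400),interpolation=2))
    m=masks(d)["red"]; m[:b[0]]=0;m[b[1]:]=0;m[:,:b[2]]=0;m[:,b[3]:]=0
    for mm,st,c in comps(m,40):
        P,uv=cloud(d,mm); print(n,st,"min",np.percentile(P,1,0).round(3),"max",np.percentile(P,99,0).round(3))
cv2.imwrite(sys.argv[1],cv2.hconcat(o)); s=status.state(); print(s["tcp_pos"],s["contact_force"],s["opening"],s["time"])
E
python3 wl.py pics/d1.png
```

```text
top [129 181  16  40 385] min [0.469 0.311 0.066] max [0.557 0.345 0.1  ]
side [ 202  324   59   28 1279] min [0.46  0.315 0.068] max [0.555 0.349 0.109]
side [277 338   5  15  43] min [0.423 0.339 0.068] max [0.429 0.347 0.11 ]
[0.44212295 0.32793666 0.02402299] [-0.63639851  0.18014831 -1.74526123] 0.0355041987436469 16.1
```

View pics/d1.png

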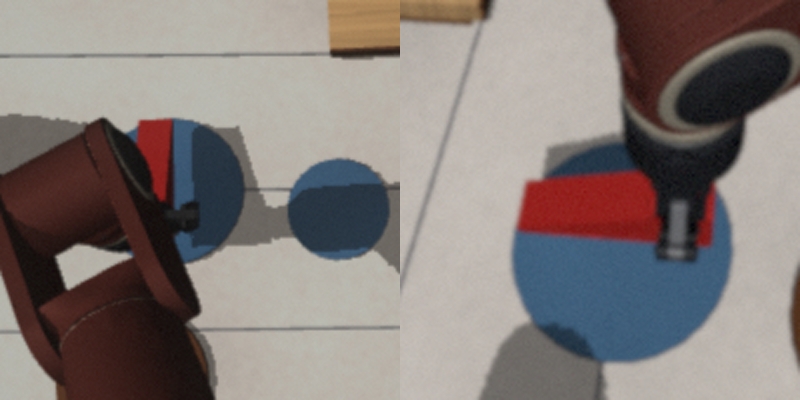

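The wedge hangs level over the blue coaster, spanning x ≈ 0.42–0.557 and y ≈ 0.311–0.347. Its middle is near (0.488, 0.329), which matches the coaster centre. I'll lower it.

Call:
{"method": "step_arm", "body": {"motion": "0 0 -0.01 0 0 0; 0 0 -0.022 0 0 0; 0 0 -0.033 0 0 0; 0 0 -0.041 0 0 0; 0 0 -0.045 0 0 0; 0 0 -0.047 0 0 0; 0 0 -0.047 0 0 0; 0 0 -0.047 0 0 0"}}

```text
time: 16.9
tcp_pos: [0.4423, 0.3288, -0.0226]
tcp_rot: [0.51, -0.49, -0.51, -0.49]
contact_force: [-0.0, -0.5, -1.7]
opening: 0.0351
```

Call:
{"method": "step_arm", "body": {"motion": "0 0 -0.001 0 0 0; 0 0 -0.002 0 0 0; 0 0 -0.002 0 0 0; 0 0 -0.002 0 0 0"}}

```text
time: 17.3
tcp_pos: [0.4419, 0.3286, -0.025]
tcp_rot: [0.51, -0.49, -0.51, -0.49]
contact_force: [0.0, 0.6, -2.4]
opening: 0.0358
```

Call:
{"method": "step_arm", "body": {"motion": "0 0 -0.001 0 0 0; 0 0 -0.001 0 0 0; 0 0 -0.001 0 0 0"}}

```text
time: 17.6
tcp_pos: [0.4421, 0.3287, -0.0256]
tcp_rot: [0.51, -0.49, -0.51, -0.49]
contact_force: [-0.5, 0.5, 0.7]
opening: 0.0352
```

```bash
python3 wl.py pics/d2.png
```

```text
top [135 185  15  38 316] min [0.47  0.313 0.017] max [0.555 0.347 0.05 ]
side [ 205  336   56   27 1156] min [0.459 0.316 0.018] max [0.555 0.35  0.06 ]
[ 0.44213312  0.32873904 -0.0256374 ] [-0.43280272 -0.29359438  2.32911461] 0.03527838527497224 17.7
```

View pics/d2.png

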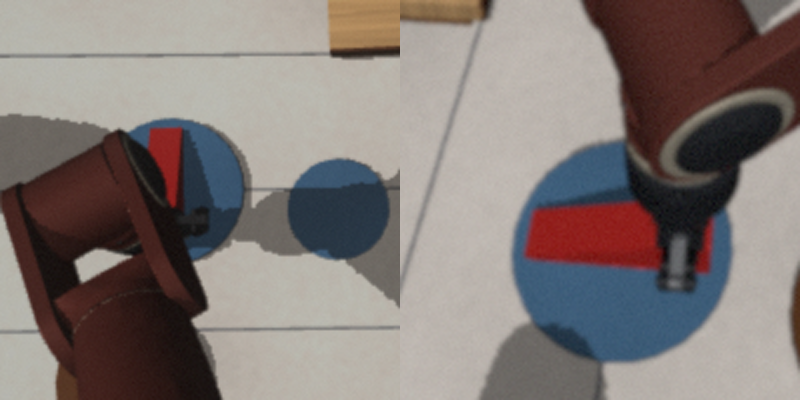

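The wedge touches the coaster: the force went from -2.4 to +2.3 N and the heel top measures about 58 mm. I'll release and retreat straight up.

Call:
{"method": "step_arm", "body": {"motion": "0 0 0 0 0 0; 0 0 0 0 0 0; 0 0 0 0 0 0; 0 0 0 0 0 0; 0 0 0 0 0 0; 0 0 0 0 0 0; 0 0 0 0 0 0; 0 0 0 0 0 0", "fingers": 1}}

```text
time: 18.5
tcp_pos: [0.4419, 0.3286, -0.026]
tcp_rot: [0.51, -0.49, -0.51, -0.49]
contact_force: [0.2, -0.4, 0.3]
opening: 0.0855
```

Call:
{"method": "step_arm", "body": {"motion": "0 0 0.01 0 0 0; 0 0 0.03 0 0 0; 0 0 0.06 0 0 0; 0 0 0.09 0 0 0; 0 0 0.13 0 0 0; -0.03 -0.04 0.16 0 0 0; -0.06 -0.09 0.18 0 0 0; -0.06 -0.14 0.18 0 0 0; -0.06 -0.18 0.18 0 0 0; -0.06 -0.22 0.18 0 0 0; -0.06 -0.25 0.18 0 0 0; -0.06 -0.25 0.18 0 0 0; -0.06 -0.25 0.18 0 0 0; -0.06 -0.25 0.18 0 0 0"}}

```text
time: 19.9
tcp_pos: [0.3819, 0.0793, 0.1544]
tcp_rot: [0.51, -0.489, -0.51, -0.49]
contact_force: [-1.1, -0.1, -0.1]
opening: 0.0856
```

```bash
python3 wl.py pics/d3.png; python3 - <<'E'
from h import *
d=dict(np.load("w_top.npz")); cv2.imwrite("pics/d4.png",d["image"][:,:,::-1])
for mm,st,c in comps(masks(d)["red"]):
    P,uv=cloud(d,mm); print(st,P.mean(0).round(3),cv2.minAreaRect((P[:,:2]*1000).astype(np.float32)))
d0=dict(np.load("top0.npz"))
for mm,st,c in comps(masks(d0)["red"],30): print("start",st)
E
```

```text
top [132 185  18  58 682] min [0.424 0.312 0.019] max [0.552 0.346 0.062]
side [ 204  335   78   30 1827] min [0.424 0.315 0.018] max [0.555 0.35  0.061]
[0.38181178 0.07955883 0.15406544] [ 0.25200239  0.07956457 -0.10148659] 0.08510451735091959 20.0
[132 185  18  58 682] [0.482 0.329 0.044] ((489.65277099609375, 329.8012390136719), (133.8143310546875, 33.41212844848633), 2.64646053314209)
[398 221  20   8  91] [ 0.458 -0.266  0.047] ((457.8156433105469, -265.1336364746094), (43.11336898803711, 14.654111862182617), 84.13124084472656)
start [288 143  16  26 344]
```

View pics/d3.png

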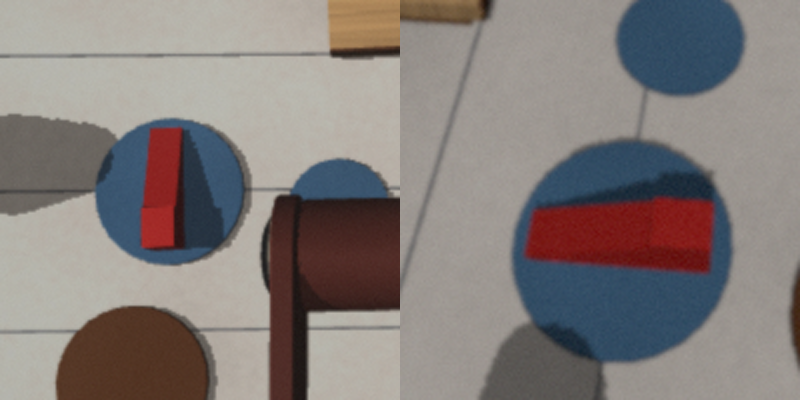

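View pics/d4.png

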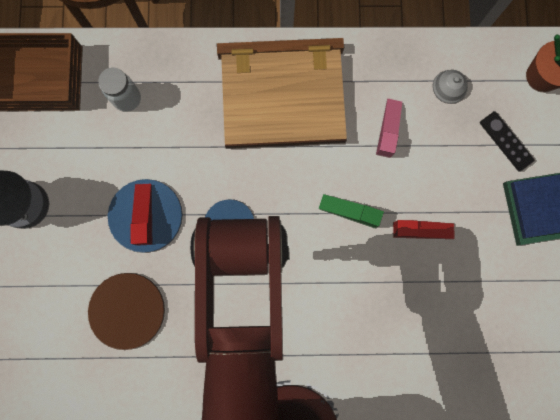

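The wedge lies flat on the large blue coaster at (142,214), with its middle at (0.490, 0.330) and the coaster's at (0.488, 0.328). The panel is down, the spare is still at (424,230), and the arm is clear of everything. Handing in.

```bash
python3 -c "
from plant import order
print(order.hand_in())"
```

```text
the job is handed in; nothing more can be done
None
```

I gripped the wedge by its heel and pulled it out in tugs of 12–16 mm with a pause after each, and the panel came down with it. I then set the wedge flat on the large blue coaster and handed the job in at about 20 s; it reports no verdict.

**Last checks, all from the cameras:**
- **Panel:** fully down. Its top at the front edge measured about 36 mm, so its underside is at about 12 mm.
- **Wedge:** flat on the coaster, with its middle about 2–3 mm from the coaster's centre as seen from the top camera.
- **Spare:** still where it was in the picture.
- **Arm:** clear of everything, with no contact force.

**Checks that failed or disagreed:**
- **Arm height:** the reported TCP height was about 43 mm lower than the cameras and contact showed. My first grasp closed on air just above the heel. I corrected it by looking and descending in steps.
- **Coaster position:** the two cameras disagreed by about 9 mm in y. I used the top view because it matched the arm better.
- **Panel height between tugs:** I did not get a reliable camera reading. The two stops, at about 28 mm and 18 mm, are worked out from the distance pulled.

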